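# Turn a stone slab over on the drop edge and bring it out for viewing

## Task

Slide the cradle by its knob fully home under the deck of the turning stand, then push the stone slab slowly, squarely and without picking it up, over the red-marked edge, so that it drops onto the ramp, flips over and lies in the cradle with its blue polished face up. Then draw the cradle out to its outer stop for viewing and let go, leaving the other things on the bench where they are.

Things in the scene. Friction and masses are not known exactly. Their poses are not given: they have to be found in the camera images.
- slab: stone slab, 100 mm (its x) by 70 mm (its y) by 8 mm, about 0.17 kg, lying on the deck, centre 65 to 105 mm behind the edge, up to 8 mm off the middle, skew up to 0.2 rad; plain grey sawn face up, blue white-banded polished face down. Origin at the centre of the polished face; z points out of the grey face, so down once the slab is turned over
- slab_centre (a point): the middle of the slab, half-way through its thickness; axes as the slab's
- deck_edge (a point): middle of the red-striped drop edge, on the level deck's top, 175 mm above the bench. Axes are the stand's: +y is the way the slab is pushed off and the cradle slides out; x runs along the edge; z up. The deck reaches back to y = -196 mm, 132 mm wide between two side fences 8 mm high; nothing stands behind or above it
- stand: white turning stand, fixed, base 150 x 440 x 10 mm; origin on the bench, 175 mm below deck_edge. A slab pushed squarely and slowly (about 0.05 m/s) tips as its centre passes the edge, strikes the ramp of the home cradle and falls over outwards, turned. It has surely tipped when its rear side is pushed to 20 mm behind the edge. Pushed fast it may land unturned
- cradle (a joint): slide of the sloped cradle along the stand's +y: 0 = fully home under the drop edge, 0.13 = outer stop (m); starts part-way out; needs about 3 N, stays where it is left
- cradle_knob (a point): centre of the cradle's upright round black knob, 26 mm in diameter, 50 mm tall (25 mm below to 25 mm above this point), 125 mm above the bench, free all round; a 14 mm stem below it, and a flat arm whose top is 75 mm below this point. Moves with the cradle; axes are the stand's. At home it is 122 mm along +y from deck_edge
- cradle_rest (a point): the slab's centre when it lies on the cradle's ramp against the low lip (it may rest up to 40 mm further up); moves with the cradle. The ramp is rubber-faced, 132 mm wide between side walls, 120 mm long, rising at 0.45 rad towards +y from a 14 mm lip; its high end is 34 mm short of the knob's axis and 43 mm below the knob's centre. Axes are the stand's
- spare_slab: bystander: another slab, 100 x 70 x 8 mm, brick-red with white bands on top, on the bench beyond the stand; origin at the centre of its underside; leave it alone
- case: bystander: black closed case, 110 x 150 x 35 mm, beyond the stand; origin at the centre of its underside; leave it alone
- jar: bystander: glass jar with white cap, 56 mm in diameter, 65 mm tall, on the robot's side of the stand; origin at the centre of its underside; leave it alone
Things that resemble listed ones, but are neither listed nor needed, are in the scene too. Of the things like the slab, leave any that is black; of the rest the larger one is meant.

How it is judged:
On the way, in this order (a step that is already met when the one before it is completed fails the run):
1. the cradle is home under the deck while the slab still lies grey side up on the deck (value of joint cradle below 0.01 m and angle between slab_centre's own z axis and vertical below 0.1 rad and z of slab_centre in the frame of deck_edge above 0 m), for 0.2 s.
2. the slab lies turned over, polished face up, in the cradle, which is still home (value of joint cradle below 0.015 m and angle between slab_centre's own z axis and vertical above 2.5 rad and distance between slab_centre and cradle_rest below 0.045 m and linear speed of slab below 0.02 m/s), for 0.3 s.
At the end, for the whole second after the job is handed in: The cradle is drawn out to within 12 mm of its outer stop, and the slab lies still in it, polished face up (its z axis within 0.64 rad of straight down, on a ramp that slopes 0.45 rad), its centre within 45 mm of cradle_rest (value of joint cradle above 0.118 m and angle between slab_centre's own z axis and vertical above 2.5 rad and distance between slab_centre and cradle_rest below 0.045 m and linear speed of slab below 0.02 m/s); the robot touches nothing.
It fails at once if the slab is picked up (raised more than 35 mm off the deck) (z of slab_centre in the frame of deck_edge above 0.039 m).
It fails at once if the spare slab, case or jar is shifted by more than 20 mm (distance of any of spare_slab, case, jar from where it was at the start of the episode above 0.02 m).
It also fails if it takes over 64 s, if anything falls off the work surface, if the arm or the gripper's body presses on something with over 40 N, if the wrist force passes 120 N, or if a joint passes its speed limit or range.

## Robot

A 6-joint arm with a two-finger parallel gripper is mounted at the origin on the work surface. World frame = base frame: x ahead of the robot, y to its left, z up, the work surface at z = 0. Lengths are in m, angles in rad, forces in N, time in s.
With the tool pointing down it reaches from about 0.325 to 0.9 m from the base axis. Payload 6.1 kg.
Tool frame: the origin (TCP) lies midway between the tips of the shut fingers; the grasp point (between the pads) lies 19 mm behind it; z points along the fingers, y is the line along which they close (so a half turn about z gives the same grasp; the last joint's range is limited). The gripper opens to 85 mm and grips with 20 to 120 N. Pads are 22 mm wide; open, the fingers measure 114 mm over their backs; the gripper's body (76 mm by 85 mm) begins 54 mm behind the grasp point. The pads swing forward as they close: fully open they stand 13 mm farther back than shut.
Start: joints at [-1.291, 0.22, 1.526, -0, 1.395, -0.126], TCP at [0.247, -0.574, 0.231] pointing down, gripper open.
Joint ranges: [-2.98, 2.98], [-0.91, 2.08], [0.09, 2.57], [-1.24, 4.39], [0.2, 2.65], [-2.68, 2.68]. Speed limits (rad/s): [2.57, 2.57, 3.01, 3.14, 3.14, 3.14].

## Interface

Orientations are given as [roll, pitch, yaw] about the fixed x, y, z axes, in that order (R = Rz(yaw) Ry(pitch) Rx(roll)).
In Python, from plant import movep, move_l, set_joints, gripper_to, hold, inverse_kinematics, observe, get_image, get_calibration, Unreachable, job_done gives the robot as it stands. Calls block until the motion is done:
- movep(position, orientation): joint-space move of the TCP to a pose.
- move_l(position, feed=0.15, rotation=None, max_force=None): straight line of the TCP; rotation=None keeps the orientation; feed is the mean speed in m/s. With max_force (N) it stops when the force on the tool has changed by that much, and returns True; else False.
- set_joints(angles): joint-space move.
- gripper_to(opening, f_grip=None): finger opening in m; f_grip is the grip in N (None keeps the last); returns when the fingers have stopped.
- hold(seconds).
- inverse_kinematics(position, orientation): joint angles nearest the present ones, or None.
- observe(): the state.
- get_image(name): name is "side" or "top" or "wrist"; returns (picture, depth): 400x640x3 uint8, red, green, blue; 400x640 float32, m along the optical axis (not along the pixel's ray), 0 where there is no reading.
- get_calibration(name): a dict with "intrinsics" (3x3 intrinsics, pixels), "dist_coeffs" ([k1, k2, p1, p2, k3] as OpenCV has them; the pictures are not rectified), "world_from_camera" (4x4, takes a point from camera to world coordinates). Camera axes: x right, y down, z forward; pixel columns grow to the right and rows downward; lengths in m; the calibration is good to about 2 mm. A picture is of the moment at which its call begins: read the wrist's pose just before it. get_calibration takes no time and is no camera call; for the wrist camera it gives the pose at the moment of the call.
A pose or a line that the arm cannot do raises Unreachable and nothing moves.
- job_done(): hands the job in; it is judged then, once.
The state is a dict: "time_s": time; "q": joint angles; "joint_velocities": joint speeds; "joint_torque": joint torques, N m; "eef_pos": TCP position; "tcp_rot": TCP orientation; "ft_force": force on the tool from outside, world axes, zero at the start; "torque": the same for the moment, N m; "opening": finger opening in m; "grasp_force": force on a finger pad.
Only numpy, scipy, OpenCV 4.12 (cv2) and the standard library are available. Lean on these libraries where they do the work, as an engineer would, in place of code of your own. Each camera call takes 0.05 s, during which the arm holds its last target. There are 200 camera calls.

## Working session

There is one attempt and no reset: what is moved stays moved. The work goes in short steps, each a Python script; the robot and the scene stay as the last script left them, time stands still between calls to the robot, and variables do not carry over. Pictures are saved under pics/ and viewed, at most 10 in all, crops included, and the job is handed in when it is done.

```bash
mkdir -p pics; ls
cat > h.py <<'E'
import numpy as np, cv2
from plant import *
def snap(n,f):
    c=get_calibration(n); im,d=get_image(n); np.savez('pics/'+f+'.npz',im=im,d=d,K=c["intrinsics"],D=c["dist_coeffs"],T=c["world_from_camera"])
    cv2.imwrite('pics/'+f+'.png',im[:,:,::-1]); return load(f)
def load(f):
    z=np.load('pics/'+f+'.npz'); return {k:z[k] for k in z.files}
def ray(s,uv):
    p=cv2.undistortPoints(np.array(uv,float).reshape(-1,1,2),s['K'],s['D']).reshape(-1,2)
    r=np.c_[p,np.ones(len(p))]@s['T'][:3,:3].T; return s['T'][:3,3],r
def plane(s,uv,h):
    o,r=ray(s,uv); return o+r*((h-o[2])/r[:,2])[:,None]
def cloud(s):
    v,u=np.nonzero(s['d']>0); o,r=ray(s,np.c_[u,v]); P=np.full(s['d'].shape+(3,),np.nan); P[v,u]=o+r*s['d'][v,u][:,None]; return P
def proj(s,X):
    T=np.linalg.inv(s['T']); return cv2.projectPoints(np.array(X,float).reshape(-1,1,3),cv2.Rodrigues(T[:3,:3])[0],T[:3,3],s['K'],s['D'])[0].reshape(-1,2)
E
python3 - <<'E'
from h import *
for n in("top","side"):
    s=snap(n,n+"0"); print(n,s['T'].round(3).tolist(),s['K'].round(0).tolist(),(s['d']>0).mean())
print(observe()['time_s'])
E
```

```text
pics
top [[0.019, -0.991, 0.136, 0.473], [-1.0, -0.019, 0.003, -0.074], [-0.0, -0.136, -0.991, 0.962], [0.0, 0.0, 0.0, 1.0]] [[396.0, 0.0, 318.0], [0.0, 396.0, 193.0], [0.0, 0.0, 1.0]] 0.995953125
side [[-0.977, -0.17, 0.127, 0.487], [-0.212, 0.732, -0.647, 0.508], [0.017, -0.659, -0.752, 0.819], [0.0, 0.0, 0.0, 1.0]] [[459.0, 0.0, 311.0], [0.0, 459.0, 196.0], [0.0, 0.0, 1.0]] 0.9959296875
0.1
```

View pics/top0.png

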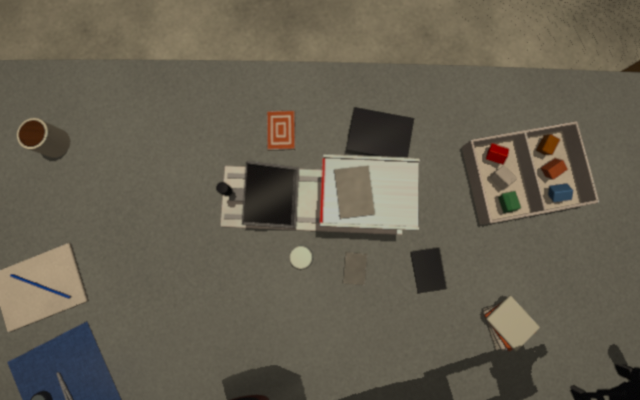

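View pics/side0.png

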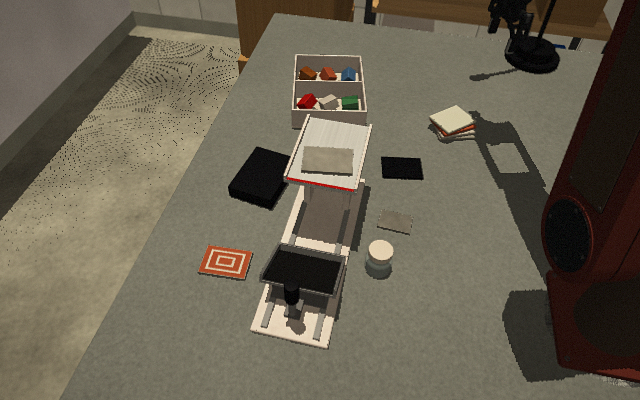

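The top view shows the drop edge at about column 322 (rows 157–228), the slab at (354,192) and the knob at (223,188). The jar is at (300,257). The side view shows the same layout, with the red edge at about (325,183), the knob at (292,293) and the slab at (328,160).

Run:
```python
from h import *
roi={'top0':(slice(148,240),slice(312,334)),'side0':(slice(150,200),slice(275,365))}
def big(m):
    n,l,st,c=cv2.connectedComponentsWithStats(m.astype(np.uint8)); return l==1+np.argmax(st[1:,4])
R={}
for f in roi:
    s=load(f); im=s['im'].astype(int); P=cloud(s)
    m=np.zeros(im.shape[:2],bool); r=roi[f]
    m[r]=((im[...,0]>90)&(im[...,0]>2*im[...,1]))[r]; m=big(m)
    v,u=np.nonzero(m); print(f,'red',m.sum(),'depth z',np.nanmedian(P[m][:,2]))
    X=plane(s,np.c_[u,v],.175)[:,:2]; c=X.mean(0); w=np.linalg.svd(X-c)[2][0]; w*=np.sign(w[0]); t=(X-c)@w
    print(' edge centre',(c+w*(t.max()+t.min())/2).round(4),'dir',w.round(4),'len',np.ptp(t).round(4))
    # slab: grey inside deck
    rr=(slice(160,224),slice(327,385)) if f=='top0' else (slice(142,178),slice(296,360))
    g=np.zeros(m.shape,bool); br=im.sum(2); print(' bright',br[rr].min(),np.percentile(br[rr],[20,50,80]))
    thr=cv2.threshold(np.clip(br[rr]//3,0,255).astype(np.uint8),0,255,cv2.THRESH_OTSU)[0]
    g[rr]=(br[rr]<thr*3); g=big(g); cs=cv2.findContours(g.astype(np.uint8),0,2)[0][0].reshape(-1,2)
    print(' slab px',g.sum(),'depth z',np.nanmedian(P[g][:,2]))
    Q=plane(s,cs,.183)[:,:2].astype(np.float32); print(' rect',cv2.minAreaRect(Q), cv2.boxPoints(cv2.minAreaRect(Q)).round(3).tolist())
    # knob via depth cloud: z .13-.16, y> edge
    k=(P[...,2]>.135)&(P[...,2]<.165)&(P[...,1]>c[1]+.06)&(abs(P[...,0]-c[0])<.06)
    if k.any(): print(' knob',k.sum(),P[k].min(0).round(4),P[k].max(0).round(4),np.median(P[k],0).round(4), np.argwhere(k).mean(0))
```

```text
top0 red 150 depth z 0.17619577528969899
 edge centre [ 0.5879 -0.0795] dir [ 0.9996 -0.0289] len 0.1262
 bright 304 [333. 461. 531.]
 slab px 1798 depth z 0.18376413471646896
 rect ((0.58411705493927, -0.14283257722854614), (0.10145997256040573, 0.0716266930103302), 8.19308853149414) [[0.5289999842643738, -0.11500000208616257], [0.5389999747276306, -0.1860000044107437], [0.6389999985694885, -0.17100000381469727], [0.6290000081062317, -0.10000000149011612]]
 knob 142 [0.5793 0.1159 0.1351] [0.6038 0.141  0.1539] [0.591  0.1268 0.1502] [188.00704225 222.64788732]
side0 red 171 depth z 0.17550253424455053
 edge centre [ 0.588  -0.0811] dir [ 0.9998 -0.0212] len 0.1305
 bright 120 [398. 417. 586.]
 slab px 1395 depth z 0.18295497856555054
 rect ((0.5848078727722168, -0.14035192131996155), (0.10116299986839294, 0.07919099181890488), 7.672534465789795) [[0.5289999842643738, -0.1080000028014183], [0.5400000214576721, -0.1860000044107437], [0.6399999856948853, -0.17299999296665192], [0.6299999952316284, -0.09399999678134918]]
 knob 224 [0.5799 0.1168 0.1352] [0.605  0.1423 0.1534] [0.5917 0.1328 0.1494] [286.56696429 291.07142857]
```

```bash
cat >> h.py <<'E'
ex=np.array([.9997,-.025,0]); ey=np.array([.025,.9997,0]); E0=np.array([.588,-.080,0])
def st(x,y,z): return (E0+x*ex+y*ey+[0,0,z]).tolist()
Y=None
def rot(yaw): return [np.pi,0,yaw]
def loc(p): p=np.array(p)-E0; return np.round([p@ex,p@ey,p[2]],4)
E
python3 - <<'E'
from h import *
a=[]
for y in(np.pi/2-.025,-np.pi/2-.025):
    for p in (st(0,.209,.24),st(0,-.16,.178)):
        q=inverse_kinematics(p,rot(y)); a.append(None if q is None else np.round(q,2)); print(y,a[-1])
yaw=np.pi/2-.025 if a[0] is not None and a[1] is not None and abs(a[0][5])<abs(a[2][5] if a[2] is not None else 9) else -np.pi/2-.025
print(yaw)
open('yaw','w').write(str(yaw))
move_l([.247,-.574,.30],feed=.2)
movep(st(0,.209,.26),rot(yaw)); gripper_to(.06,40)
s=snap('wrist','w0'); print(observe()['eef_pos'],observe()['time_s'])
P=cloud(s); k=(P[...,2]>.14)&(P[...,2]<.16); 
l=np.array([loc(p) for p in P[k]]); l=l[abs(l[:,0])<.04]; l=l[l[:,1]>.17]; print(len(l),l.min(0),l.max(0),np.median(l,0))
E
```

```text
1.5457963267948966 [ 0.08  0.17  1.57 -0.    1.4   0.11]
1.5457963267948966 [-0.51  0.28  1.56  0.    1.3  -0.49]
-1.5957963267948965 None
-1.5957963267948965 [-0.51  0.28  1.56 -0.    1.3   2.65]
1.5457963267948966
[0.59326332 0.12880094 0.25999303] 3.7833
607 [-0.0145  0.1955  0.14  ] [0.0109 0.2209 0.1528] [-0.0023  0.2094  0.1504]
```

View pics/w0.png

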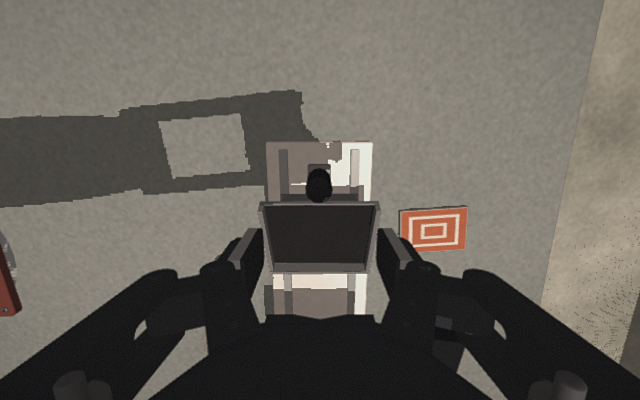

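The wrist view shows the knob centred at (319,184) with both fingers clear of it. That puts it at stand-local (-0.002, 0.208), with its top at 0.150.

Run:
```python
from h import *
move_l(st(-.002,.208,.155),feed=.15); print(move_l(st(-.002,.208,.108),feed=.1,max_force=15))
gripper_to(.0,40); o=observe(); print(o['opening'],o['grasp_force'],loc(o['eef_pos']))
r=move_l(st(-.002,.110,.108),feed=.06,max_force=18); hold(.2); o=observe(); print(r,loc(o['eef_pos']),o['ft_force'],o['time_s'])
```

```text
False
0.025385928691940535 39.99065279960632 [-0.001   0.2081  0.1091]
True [-0.0007  0.1234  0.1091] [-0.89533068  1.30762093  3.73878683] 7.15
```

Run:
```python
from h import *
r=move_l(st(-.001,.105,.109),feed=.03,max_force=22); o=observe(); print(r,loc(o['eef_pos']),o['ft_force'])
hold(.2); o=observe(); print(loc(o['eef_pos']),o['ft_force'],o['time_s'])
gripper_to(.06); p=o['eef_pos']; l=loc(p)
move_l(st(-.001,l[1],.26),feed=.2)
# retreat to behind slab, high, with view of the deck
movep(st(0,-.19,.30),rot(float(open('yaw').read())))
for n in('top','side','wrist'): snap(n,n+'1')
s=load('top1');P=cloud(s)
k=(P[...,2]>.138)&(P[...,2]<.156)&(P[...,1]>-.02)&(P[...,1]<.1)&(abs(P[...,0]-.59)<.05)
l=np.array([loc(p) for p in P[k]]); print(len(l),l.min(0),l.max(0),observe()['time_s'])
```

```text
True [-0.0007  0.1236  0.1091] [1.01316807 2.93927403 3.48183306]
[-0.0007  0.1236  0.1091] [0.66327537 0.94470657 2.76235918] 7.6667
117 [-0.0139  0.1131  0.1386] [0.0104 0.1356 0.1537] 10.3583
```

View pics/side1.png

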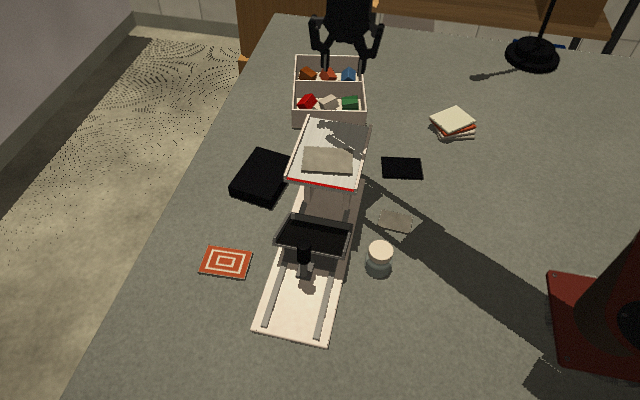

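View pics/wrist1.png

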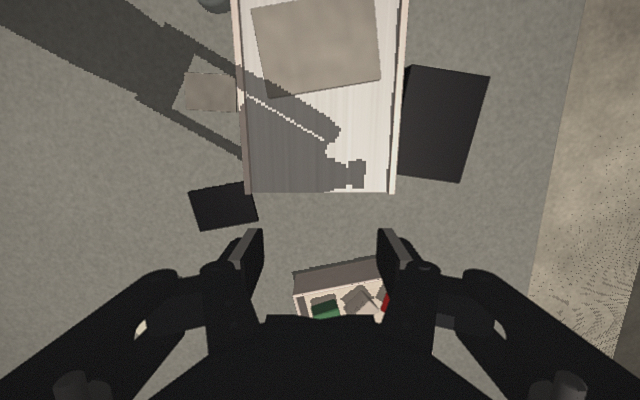

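The cradle is home: the knob was stopped twice at the same place, y = 0.1236. The side view shows the knob at (304,255) and the slab still on the deck. In the wrist view the slab is skewed, with its rear corners at (268,97) and (380,80), so two spread fingers should square it.

```bash
python3 - <<'E'
from h import *
gripper_to(.065)
X=-.003
move_l(st(X,-.148,.21),feed=.2)
r=move_l(st(X,-.148,.165),feed=.03,max_force=6); z=observe()['eef_pos'][2]; print('touch',r,z)
move_l(st(X,-.148,z+.0025),feed=.03)
r=move_l(st(X,-.080,z+.0025),feed=.04,max_force=15); o=observe(); print(r,loc(o['eef_pos']),o['ft_force'],o['time_s'])
s=snap('top','top2'); s=snap('side','side2'); open('z','w').write(str(z+.0025))
E
python3 - <<'E'
import cv2
a=cv2.imread('pics/top2.png')[130:260,210:430]; b=cv2.imread('pics/side2.png')[90:290,240:420]
a=cv2.resize(a,(440,260));b=cv2.resize(b,(360,400));a=cv2.copyMakeBorder(a,0,140,0,0,0)
cv2.imwrite('pics/c2.png',cv2.hconcat([a,b]))
E
```

```text
touch True 0.16874333963363047
False [-0.003  -0.08    0.1712] [-0.04936654 -0.53111761 -0.27474536] 14.6
```

View pics/c2.png

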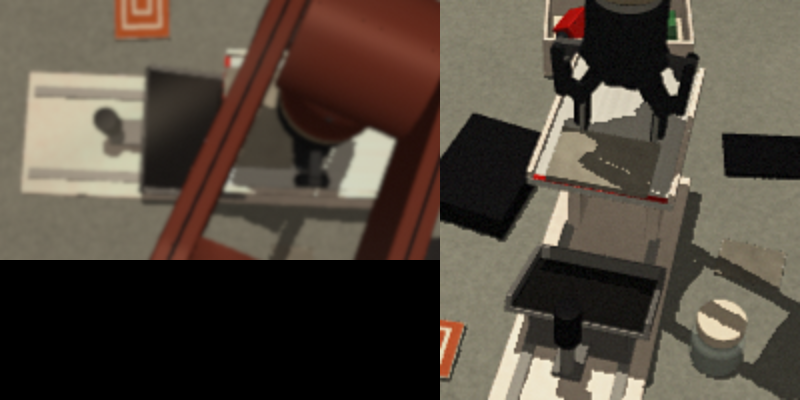

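In the side crop the slab's front side lies along the red edge, parallel to it, with both fingers behind it. It is square and slightly left of the middle. I'll keep pushing.

```bash
python3 - <<'E'
from h import *
z=float(open('z').read()); X=-.003
r=move_l(st(X,-.028,z),feed=.035,max_force=20); hold(.8); o=observe(); print(r,loc(o['eef_pos']),o['ft_force'],o['time_s'])
snap('side','side3')
E
python3 - <<'E'
import cv2
b=cv2.imread('pics/side3.png')[80:300,220:420]
cv2.imwrite('pics/c3.png',cv2.resize(b,None,fx=2.7,fy=2.7))
E
```

```text
False [-0.003  -0.028   0.1712] [-0.53657994 -0.6685145  -0.29368305] 17.1333
```

View pics/c3.png

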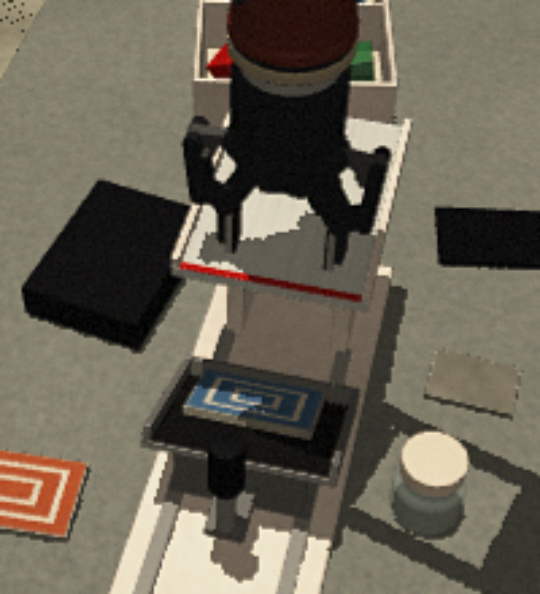

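The slab has turned over. The blue banded face is up in the cradle at crop position (255,400), lying by the lip. Next I draw the cradle out by its knob.

Run:
```python
from h import *
z=float(open('z').read())
move_l(st(-.003,-.05,.27),feed=.15)
move_l(st(-.001,.1236,.26),feed=.2)
move_l(st(-.001,.1236,.16),feed=.15); print(move_l(st(-.001,.1236,.109),feed=.08,max_force=15))
gripper_to(0,40); print(observe()['opening'])
r=move_l(st(-.001,.268,.109),feed=.05,max_force=18); hold(.3); o=observe(); print(r,loc(o['eef_pos']),o['time_s'])
if r and loc(o['eef_pos'])[1]<.248:
    r=move_l(st(-.001,.268,.109),feed=.03,max_force=25); o=observe(); print(r,loc(o['eef_pos']))
y=loc(observe()['eef_pos'])[1]
gripper_to(.06); move_l(st(-.001,y,.27),feed=.15); movep(st(0,-.1,.30),rot(float(open('yaw').read())))
snap('side','side4'); s=snap('top','top4'); P=cloud(s)
k=(P[...,2]>.138)&(P[...,2]<.156)&(P[...,1]>.1)&(P[...,1]<.25)&(abs(P[...,0]-.59)<.05)
l=np.array([loc(p) for p in P[k]]); print(len(l),l.min(0),l.max(0))
im=s['im'].astype(int); m=(im[...,2]>im[...,0]+20)&(P[...,2]>.03)&(P[...,1]>0)&(abs(P[...,0]-.59)<.07)
print('blue',m.sum(),loc(np.nanmean(P[m],0)) if m.any() else '', observe()['time_s'])
b=cv2.imread('pics/side4.png')[100:360,220:430]; cv2.imwrite('pics/c4.png',cv2.resize(b,None,fx=2.2,fy=2.2))
```

```text
False
0.025075480660680667
True [-0.0012  0.2533  0.1097] 23.6833
132 [-0.0138  0.2414  0.1385] [0.0108 0.2657 0.1538]
blue 545 [0.0049 0.1421 0.0542] 26.775
```

View pics/c4.png

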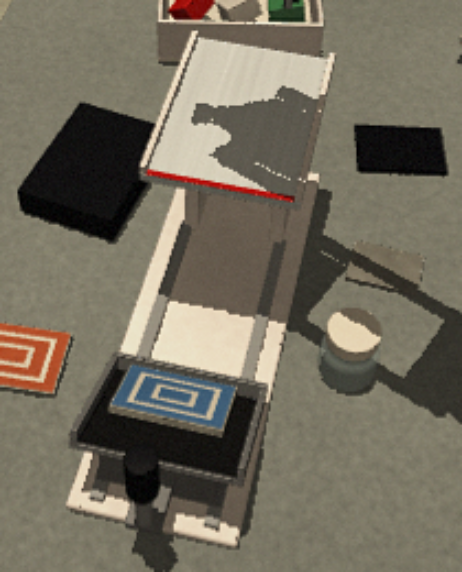

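The cradle is at its outer stop (it travelled 0.130 m) and has been released. The slab lies blue side up by the lip, at crop position (172,395), and the bystanders are where they were.

```bash
python3 -c "
from plant import *
print(job_done())"
```

```text
the job is handed in; nothing more can be done
None
```

The job is handed in at about 27 s: the slab is turned over with its blue face up, lying by the lip of the cradle. The cradle is drawn out to its outer stop and released, and the spare slab, case and jar look unmoved. The hand-in returned no verdict.

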